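Shim the rocking bench meter with a levelling wedge

TASK

The bench meter has lost the rubber pad of its front left foot and rocks whenever someone presses its keys. Push the wedge, thin end first and flat on the bench, in under that bare foot until it is snug and the meter stands level, then press down on the keypad at the meter's front left to check that it no longer dips, and let go, leaving the wedge in place. Only push and press: do not pick up the wedge or the meter, do not shove the meter along the bench, and leave the other things where they stand.

Things in the scene. Friction and masses are not known exactly. Their poses are not given: they have to be found in the camera images.
- meter: Loose 1.2 kg bench meter, sloping front. Housing: own x -76 (front) to +42 mm, connectors to +76, y +-82, 66 tall at the back. Origin: middle of its underside, 11 mm above the bench; x to its back, y left, z up. Three rubber feet 11 mm tall, 20 wide at (-54,-66), (30,66), (30,-66); the fourth is a bare boss. Stands level on three, but dips (up to 0.09 rad) when its keypad gets 3 to 5 N.
- meter_boss (a point): Bare boss of the front left foot: centre of its underside, at own (-54, 66, -4) mm of the meter, 7 mm above the bench when level. It is 16 mm across, 4 mm tall; the housing's front edge is 22 mm from here towards the meter's -x, its left side 16 mm towards +y.
- meter_keypad (a point): A spot to press in the keypad (a row of three keys under the display) at the front left of the meter's sloping panel, own (-49, 40, 40) mm, about 51 mm above the bench; anywhere on the keypad will do. The panel slopes down to the front by 19 degrees. A knob stands at the front right of the panel, 82 mm from here.
- wedge: Loose white plastic wedge, 112 mm long, 32 wide, 2.5 thick at the tip, 16.5 at the tail (slope 1 in 8), 60 g, slippery. Origin: middle of its underside; own x along it to the tip, z up. Pushed square in from the front along the meter's x, it meets the boss when its origin is about 28 mm short of the boss centre; in the next 2 to 4 mm the push rises from under 1 N to 3 to 6 N and it is snug.
- wedge_tip (a point): Middle of the wedge's thin tip edge, 56 mm from its origin, on the bench. The wedge is 7 mm thick 36 mm back from here.
- wedge_tail (a point): Middle of the wedge's blunt upright tail face, 56 mm behind its origin, 8 mm above the bench: where to push.
- buffer_bottle: Bystander: small white bottle with a blue cap, 43 mm across, 96 mm tall, loose, left of the meter. Origin under its centre.
- small_beaker: Bystander: small clear beaker, 50 mm across, 60 mm tall, loose, right of the meter. Origin under its centre.
- petri: Bystander: clear petri dish, 62 mm across, 15 mm tall, loose, in front of the meter's right half. Origin under its centre.
- tweezers: Bystander: steel forceps, 127 mm long, 9 mm tall, lying loose at the right. Origin under its middle.
Things that resemble listed ones, but are neither listed nor needed, are in the scene too. There is more than one size of the meter; the one meant has the size given above.

How it is judged:
By the outcome, as a careful person would: the job done as asked, in the order asked, and still so for the second after the job is handed in, with the robot touching nothing.
It also fails if it takes over 51 s, if anything falls off the work surface, if the arm or the gripper's body presses on something with over 40 N, if the wrist force passes 120 N, or if a joint passes its speed limit or range.

ROBOT

A 6-joint arm with a two-finger parallel gripper is mounted at the origin on the work surface; the furniture and walls round the work are solid. World frame = base frame: x ahead of the robot, y to its left, z up, the work surface at z = 0. Lengths are in m, angles in rad, forces in N, time in s.
With the tool pointing down it reaches from about 0.325 to 1 m from the base axis. Payload 5.1 kg.
Tool frame: the origin (TCP) lies between the finger pads; the fingertips stand r.finger_overhang ahead of it and the grasp point (between the pads) lies 11 mm behind it (r.finger_overhang is the distance from the TCP to the fingertips, in m); z points along the fingers, x is the direction in which the jaws open and shut, and the axes are right-handed (so a half turn about z gives the same grasp; the last joint's range is limited). The gripper opens to 85 mm and grips with 20 to 120 N. Pads are 22 mm wide; open, the fingers measure 114 mm over their backs; the gripper's body (76 mm by 85 mm) begins 54 mm behind the grasp point. The pads swing forward as they close: fully open they stand 13 mm farther back than shut.
Start: joints at [1.102, 0.124, 1.65, -0, 1.367, -0.083], TCP at [0.245, 0.602, 0.239] pointing down, gripper open.
Joint ranges: [-2.61, 2.61], [-1.02, 2.33], [0.03, 2.71], [-1.35, 4.49], [0.32, 2.68], [-2.91, 2.91]. Speed limits (rad/s): [2.57, 2.57, 3.14, 3.14, 3.14, 3.14].

INTERFACE

Orientations are given as a 3x3 rotation matrix whose columns are the frame's x, y, z axes.
In Python, from plant import r gives the robot as it stands. The module is installed in compiled form; this text tells all that it offers.
- The arm moves only by the tool send_rows, never from a script. Its argument "rows" is a list of rows, each a list of 7 numbers: the turn, a rotation vector about the tool's x, y, z in degrees, then the shift along the tool's x, y, z in cm, then the closure in counts, from 0 (fully open) to 255 (shut). In form: [[wx, wy, wz, tx, ty, tz, grip], ...]. A call has 1 to 10 rows; each row shifts and turns the pose as measured when the row begins, along the tool's axes as they then stand; what a row does not reach is not made up. A row lasts 1/12 s, in which the tool goes at most 41.7 mm and 7.16 degrees, less where a joint would pass 70% of its speed; a pose out of reach is approached as far as the arm can. A call is refused whole if a number of a shift passes 4.17 or a number of a turn 7.16, either way. A call with a gripper value outside its range is refused whole. The fingers move at their own pace and stop on an object; "force" is the grip in N (left out, the last holds). Time passes only in rows, so rows that do not move let the fingers close. It gives the time, the measured TCP pose, the force and the opening at its end, in the units of the state.
- r.get_state(): the state, without advancing time (a new reading comes with each control period).
- r.camera(name): name is "scene" or "top" or "wrist"; returns the picture (400x640x3 uint8, blue, green, red); there is no depth.
- r.camera_info(name): a dict with "fx", "fy", "cx", "cy" (pixels), "rvec" (rotation vector, rad) and "tvec" (3), from world to camera coordinates, as OpenCV has them; the wrist camera has in their place "mount" (4x4, takes a point from camera to tool coordinates, whose origin is the TCP and whose axes are the tool frame's). Camera axes: x right, y down, z forward; pixel columns grow to the right and rows downward; lengths in m; the calibration is good to about 2 mm. The wrist camera is an equidistant fisheye: a pixel r from the principal point sees the ray r / f radians off the axis. A picture is of the moment at which its call begins: read the wrist's pose just before it. camera_info takes no time and is no camera call.
- r.hand_in(): hands the job in, once; it reports no verdict.
The state is a dict: "time": time; "q": joint angles; "joint_vel": joint speeds; "joint_torque": joint torques, N m; "position": TCP position; "tool_rot": TCP orientation; "force": force on the tool from outside, world axes, zero at the start; "torque": the same for the moment, N m; "finger_gap": finger opening in m.
Only numpy, scipy, OpenCV 4.12 (cv2) and the standard library are available. Lean on these libraries where they do the work, as an engineer would, in place of code of your own. Each camera call takes 0.05 s, during which the arm holds its last target.

## Working session

There is one attempt and no reset: what is moved stays moved. The work goes in short steps, Python scripts to look and compute and a tool call to move; the robot and the scene stay as the last step left them, time stands still between calls to the robot, and variables do not carry over. Pictures are saved under pics/ and viewed, and the job is handed in when it is done.

Besides the shell and the picture viewer there is one more tool, called after "Request:" by a JSON object that holds its "op" and its "data". send_rows: Moves the arm, as the interface text tells. Its arguments: {"type":"object","properties":{"rows":{"type":"array","items":{"type":"array","items":{"type":"number"}}},"force":{"type":"number"}},"required":["rows"]}

```bash
mkdir -p pics; python3 - <<'E'
from plant import r
import cv2
s=r.get_state()
print(s['time'],s['position'],s['tool_rot'],s['q'],s['force'],s['finger_gap'],r.finger_overhang)
for n in ['scene','top','wrist']:
    cv2.imwrite(f'pics/a_{n}.png',r.camera(n)); print(n,r.camera_info(n))
E
```

```text
0.0 [0.24435349 0.60169375 0.23803455] [[ 3.76304538e-01  9.26495515e-01 -9.77701354e-04]
 [ 9.26493733e-01 -3.76305746e-01 -1.82970568e-03]
 [-2.06312874e-03 -2.17307627e-04 -9.99997848e-01]] [ 1.10238578e+00  1.24533946e-01  1.65167360e+00  4.73102194e-05
  1.36745913e+00 -8.26146511e-02] [ 0.56998842 -0.32736154 -0.96210142] 0.08522921079640883 0.008
scene {'fx': 392.497284040636, 'fy': 392.497284040636, 'cx': 325.77555057745053, 'cy': 195.69170045462073, 'rvec': array([ 2.20027355, -1.55175119,  0.40482317]), 'tvec': array([-0.16914489,  0.53398124,  0.76826432])}
top {'fx': 488.304589984389, 'fy': 488.304589984389, 'cx': 318.6300395458162, 'cy': 206.3367366158594, 'rvec': array([ 2.16569173, -2.1166304 ,  0.18689475]), 'tvec': array([-0.01004465,  0.59900944,  1.36048144])}
wrist {'fx': 309.70691628693146, 'fy': 309.70691628693146, 'cx': 324.24783178260907, 'cy': 202.36160568992918, 'mount': array([[ 9.99998581e-01,  4.21546815e-04,  1.63106139e-03,
        -1.19316008e-04],
       [-8.90117478e-04,  9.54217848e-01,  2.99111194e-01,
        -7.57876535e-02],
       [-1.43029852e-03, -2.99112221e-01,  9.54216869e-01,
        -1.34357894e-01],
       [ 0.00000000e+00,  0.00000000e+00,  0.00000000e+00,
         1.00000000e+00]])}
```

View pics/a_scene.png

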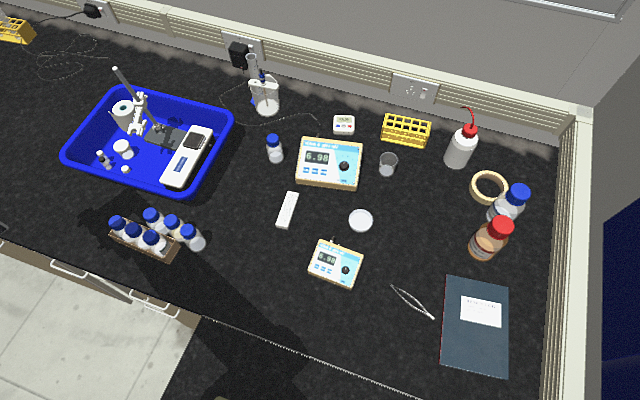

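View pics/a_top.png

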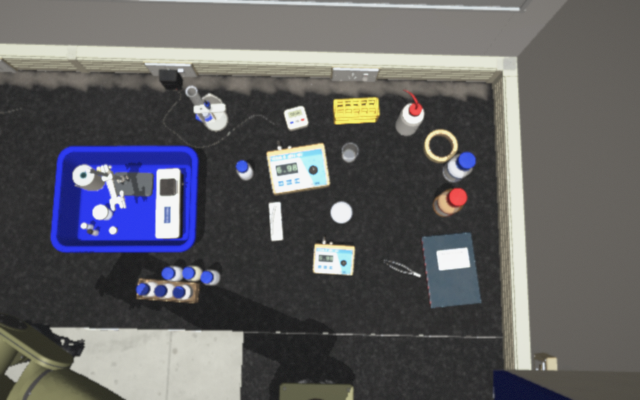

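View pics/a_wrist.png

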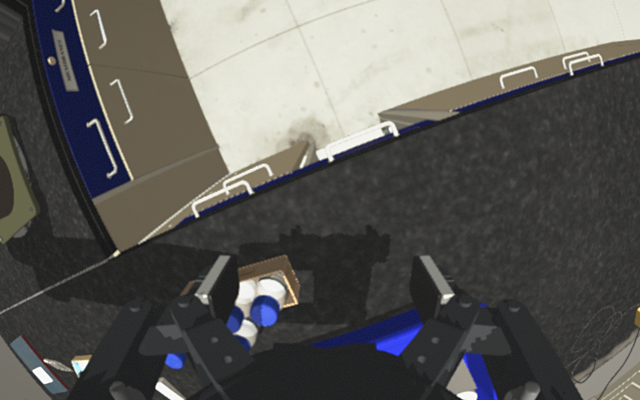

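```bash
cat > h.py <<'E'
import numpy as np,cv2
from plant import r
def KRT(n):
    c=r.camera_info(n);K=np.array([[c['fx'],0,c['cx']],[0,c['fy'],c['cy']],[0,0,1]])
    return K,cv2.Rodrigues(c['rvec'])[0],np.array(c['tvec'])
def ray(n,u,v,s=None):
    if n!='wrist':
        K,R,t=KRT(n); d=R.T@np.linalg.inv(K)@[u,v,1]; return -R.T@t,d
    c=r.camera_info(n);x=(u-c['cx'])/c['fx'];y=(v-c['cy'])/c['fy'];th=np.hypot(x,y)
    k=np.sin(th)/th if th>1e-9 else 1
    d=np.array([x*k,y*k,np.cos(th)]);M=c['mount'];s=s or r.get_state()
    R=np.array(s['tool_rot']);return np.array(s['position'])+R@M[:3,3],R@M[:3,:3]@d
def px2w(n,u,v,z=0,s=None):
    o,d=ray(n,u,v,s);return o+d*(z-o[2])/d[2]
def w2px(n,P,s=None):
    P=np.atleast_2d(np.array(P,float))
    if n!='wrist':
        K,R,t=KRT(n);q=(P@R.T+t)@K.T;return q[:,:2]/q[:,2:]
    c=r.camera_info(n);M=c['mount'];s=s or r.get_state();R=np.array(s['tool_rot'])
    q=((P-s['position'])@R-M[:3,3])@M[:3,:3]
    th=np.arctan2(np.hypot(q[:,0],q[:,1]),q[:,2]);ph=np.hypot(q[:,0],q[:,1])
    return np.c_[c['cx']+c['fx']*th*q[:,0]/ph,c['cy']+c['fy']*th*q[:,1]/ph]
def crop(img,x0,y0,x1,y1,k,name):
    cv2.imwrite('pics/'+name,cv2.resize(img[y0:y1,x0:x1],None,fx=k,fy=k,interpolation=cv2.INTER_CUBIC))
E
python3 - <<'E'
from h import *
a=cv2.imread('pics/a_scene.png');crop(a,255,115,405,235,5,'b_scene.png')
a=cv2.imread('pics/a_top.png');crop(a,220,130,360,250,5,'b_top.png')
E
```

```text
(no output)
```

View pics/b_scene.png

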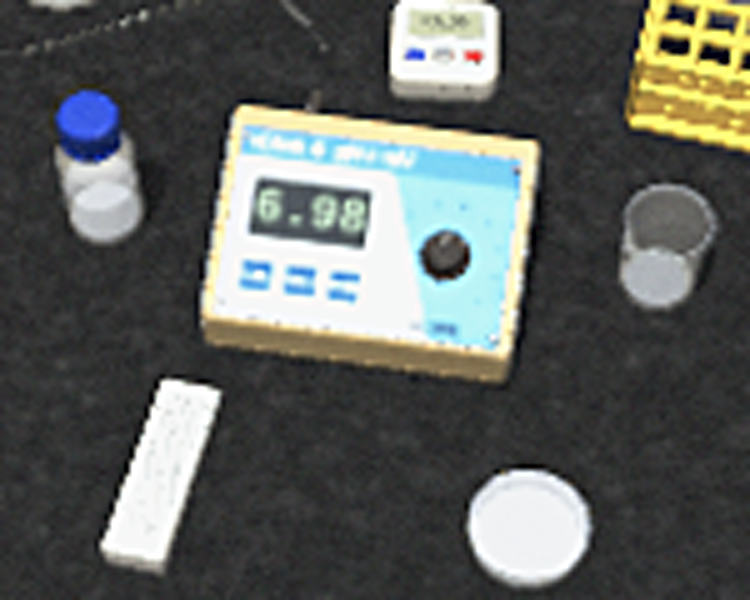

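View pics/b_top.png

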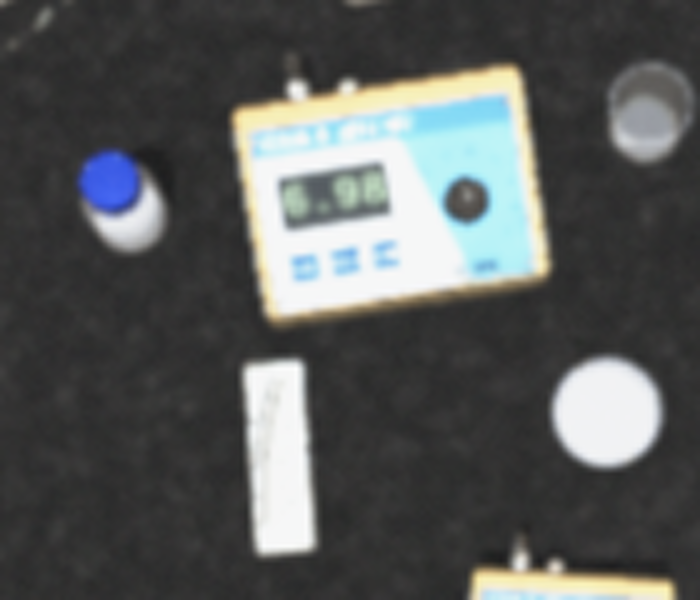

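```bash
cat > fit.py <<'E'
from h import *
from scipy.optimize import least_squares
def place(p,L):
    x,y,a=p;c,s=np.cos(a),np.sin(a);L=np.atleast_2d(L)
    return np.c_[x+c*L[:,0]-s*L[:,1],y+s*L[:,0]+c*L[:,1],L[:,2]]
def fit(obs,p0):
    # obs list of (cam,state,[(local xyz, px)])
    def f(p):
        return np.concatenate([(w2px(c,place(p,np.array([l for l,_ in o],float)),s)-np.array([u for _,u in o],float)).ravel() for c,s,o in obs])
    q=least_squares(f,p0);return q.x,f(q.x).reshape(-1,2)
E
python3 - <<'E'
from fit import *
sc=lambda u,v:(255+u/5,115+v/5)
tp=lambda u,v:(220+u/5,130+v/5)
m=[('scene',None,[((-.076,.082,.011),sc(205,343)),((-.076,-.082,.011),sc(500,381)),((.042,.082,.077),sc(236,104)),((.042,-.082,.077),sc(539,141))]),
('top',None,[((-.076,.082,.011),tp(272,324)),((-.076,-.082,.011),tp(546,278)),((.042,.082,.077),tp(234,107)),((.042,-.082,.077),tp(522,66))])]
p,e=fit(m,[.8,.05,.0]);print(p,np.degrees(p[2]));print(e.round(1))
B=place(p,[[-.054,.066,0]]);K=place(p,[[-.049,.040,.051]]);print('boss',B,'key',K)
w=[('scene',None,[((-.056,.016,.0165),sc(100,547)),((-.056,-.016,.0165),sc(163,557)),((.056,.016,.0025),sc(163,380)),((.056,-.016,.0025),sc(222,388))]),
('top',None,[((-.056,.016,.0165),tp(256,556)),((-.056,-.016,.0165),tp(316,550)),((.056,.016,.0025),tp(243,363)),((.056,-.016,.0025),tp(303,359))])]
p,e=fit(w,[.6,.05,.0]);print(p,np.degrees(p[2]));print(e.round(1))
# small meter width
print([px2w('top',u,v,.04) for u,v in((313,244),(355,247))])
E
```

```text
[0.72545568 0.06733208 0.18187952] 10.420928606013561
[[-0.1  0.2]
 [ 0.4  0.9]
 [ 0.5 -0.9]
 [-0.5 -0.7]
 [ 0.4  0.4]
 [ 0.   1.1]
 [ 0.4 -0.3]
 [-1.  -0.6]]
boss [[0.66040841 0.12247601 0.        ]] key [[0.67002877 0.09780926 0.051     ]]
[0.55890396 0.12790535 0.11148948] 6.387876787162367
[[ 0.1  0.1]
 [-0.5  0.7]
 [-0.  -0.4]
 [-0.5  0.3]
 [ 0.7 -1.1]
 [-0.4 -0.9]
 [ 0.9  0.6]
 [-0.4  0.5]]
[array([0.4907214 , 0.01735059, 0.04      ]), array([ 0.48487862, -0.10329852,  0.04      ])]
```

Target meter is the large one at scene (328,163): it fits a 164 mm width. The small lookalike at scene (335,262) is only about 120 mm wide. The wedge is the white bar at scene (287,210). Its thick tail faces the robot, with the tail face visible at crop (130,560), and the tip faces the meter. The other white items (petri dish at scene (360,220), timer at scene (343,124)) are clearly not it. Next I'll move over for a close look.

Request:
{"op": "send_rows", "data": {"rows": [[0,0,0,-2.6,3.1,0,255],[0,0,0,-2.6,3.1,0,255],[0,0,0,-2.6,3.1,0,255],[0,0,0,-2.6,3.1,0,255],[0,0,0,-2.6,3.1,0,255],[0,0,0,-2.6,3.1,0,255],[0,0,0,-2.6,3.1,0,255],[0,0,0,-2.6,3.1,0,255],[0,0,0,-2.6,3.1,0,255],[0,0,0,-2.6,3.1,0,255]]}}

```text
time: 0.98
position: [0.4349, 0.2376, 0.2334]
tool_rot: [[0.362, 0.932, -0.005], [0.932, -0.362, -0.004], [-0.005, -0.003, -1.0]]
force: [0.8, 0.0, 0.1]
finger_gap: 0.0001
```

Request:
{"op": "send_rows", "data": {"rows": [[0,0,-6.5,0,0,0,255],[0,0,-6.5,0,0,0,255],[0,0,-6.5,0,0,0,255],[0,0,-6.5,0,0,0,255],[0,0,-6.5,0,0,0,255]]}}

```text
time: 1.4
position: [0.4384, 0.2275, 0.232]
tool_rot: [[-0.204, 0.979, -0.005], [0.979, 0.204, -0.007], [-0.006, -0.007, -1.0]]
force: [-0.6, -0.3, 0.2]
finger_gap: 0.0
```

```bash
cat > go.py <<'E'
import sys
from h import *
# usage: target x y z yaw_of_tool_y(deg)
def plan(t,yaw):
    s=r.get_state();R=np.array(s['tool_rot']);u=np.array([np.cos(yaw),np.sin(yaw),0]);Rt=np.c_[[-u[1],u[0],0],u,[0,0,-1]]
    d=R.T@(np.array(t)-s['position']);w=cv2.Rodrigues(R.T@Rt)[0].ravel()
    print('t',round(s['time'],2),'pos',s['position'].round(4),'F',s['force'].round(2),'gap',round(s['finger_gap'],4));print('shift cm',(d*100).round(2),'turn deg',np.degrees(w).round(2))
if __name__=='__main__':
    a=list(map(float,sys.argv[1:]));plan(a[:3],np.radians(a[3]))
E
python3 go.py 0.50 0.13 0.24 10.4
```

```text
t 1.4 pos [0.4384 0.2275 0.232 ] F [-0.59 -0.33  0.25] gap 0.0
shift cm [-10.8    4.04  -0.77] turn deg [-0.39  0.34  1.35]
```

Request:
{"op": "send_rows", "data": {"rows": [[0,0,0,-3.6,1.3,-0.2,255],[0,0,0,-3.6,1.3,-0.2,255],[-0.4,0.3,1.3,-3.6,1.3,-0.2,255],[0,0,0,0,0,0,255]]}}

```text
time: 1.73
position: [0.4994, 0.1281, 0.2371]
tool_rot: [[-0.192, 0.981, -0.001], [0.981, 0.192, -0.0], [-0.0, -0.001, -1.0]]
force: [0.6, -0.3, 0.9]
finger_gap: -0.0001
```

```bash
python3 - <<'E'
from fit import *
import pickle
s=r.get_state();a=r.camera('wrist');pickle.dump(s,open('s1.pkl','wb'))
cv2.imwrite('pics/c_wrist.png',a);print(s['position'],s['joint_vel'])
print(w2px('wrist',place([.7255,.0673,.1819],[[-.076,.082,.011],[-.076,-.082,.011],[-.054,.066,0]]),s),w2px('wrist',place([.559,.128,.111],[[-.056,.016,0],[.056,.016,0]]),s))
E
```

```text
[0.49942639 0.1281318  0.23713109] [ 0.05434789 -0.01568629  0.02701571  0.06387577  0.02951068  0.01496899]
[[309.08973408 272.19815704]
 [194.26719672 266.97153995]
 [298.19895981 281.444481  ]] [[331.62519622 173.8198082 ]
 [324.06623345 255.62857995]]
```

View pics/c_wrist.png

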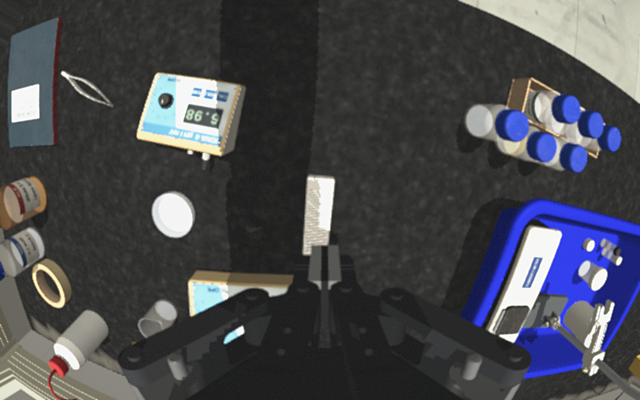

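The wrist view shows the wedge at (318,215), with the meter partly hidden behind the gripper at (240,290). I'll move forward so the camera sits over both.

Request:
{"op": "send_rows", "data": {"rows": [[0,0,0,0,4,-0.8,255],[0,0,0,0,4,-0.8,255],[0,0,0,0,4,-0.8,255],[0,0,0,0,4,-0.8,255],[0,0,0,0,4,-0.8,255],[0,0,0,0,2,0,255],[0,0,0,0,0,0,255],[0,0,0,0,0,0,255]]}}

```text
time: 2.45
position: [0.7128, 0.1789, 0.2626]
tool_rot: [[-0.196, 0.98, -0.023], [0.981, 0.196, 0.001], [0.005, -0.022, -1.0]]
force: [0.1, 0.1, -0.2]
finger_gap: 0.0003
```

```bash
python3 - <<'E'
from fit import *
import pickle
s=r.get_state();a=r.camera('wrist');pickle.dump(s,open('s2.pkl','wb'))
cv2.imwrite('pics/d_wrist.png',a);print(s['position'],s['joint_vel'].round(3),r.get_state()['position'])
q=w2px('wrist',place([.7255,.0673,.1819],[[-.076,.082,.011],[-.076,-.082,.011],[-.054,.066,0]]),s);print(q)
crop(a,180,50,380,200,4,'d_crop.png')
E
```

```text
[0.71278077 0.1788693  0.26257896] [ 0.014  0.044 -0.023  0.002 -0.004  0.005] [0.7121548  0.17884493 0.26207258]
[[299.92540107 106.24314616]
 [177.94324243 111.23159349]
 [287.93475865 123.55402089]]
```

View pics/d_wrist.png

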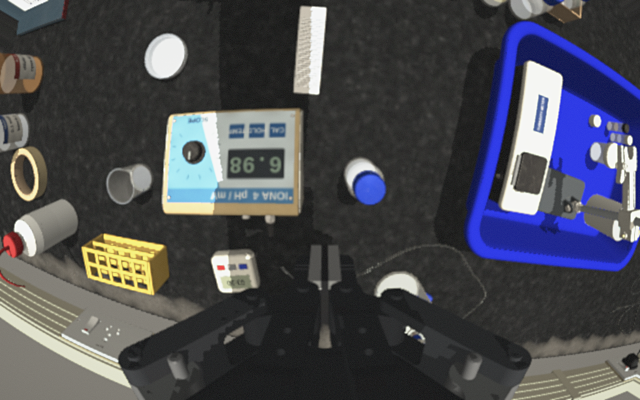

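View pics/d_crop.png

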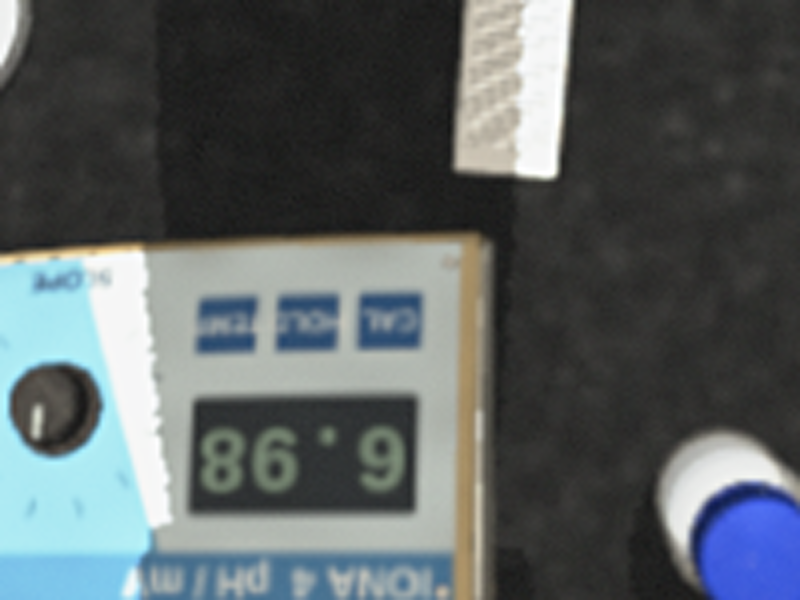

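```bash
python3 - <<'E'
from h import *
a=cv2.imread('pics/d_wrist.png')
crop(a,280,0,340,30,12,'e1.png');crop(a,155,95,315,220,5,'e2.png')
E
```

```text
(no output)
```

View pics/e1.png

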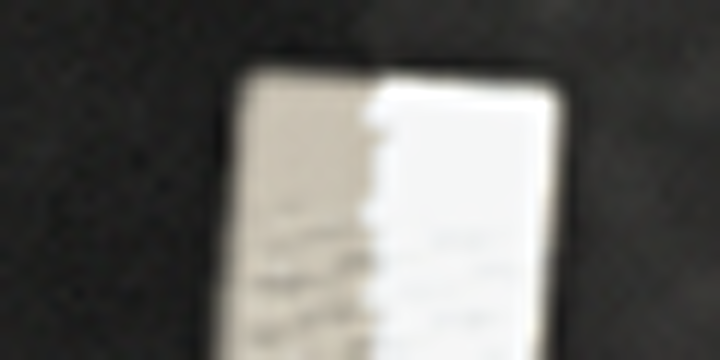

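View pics/e2.png

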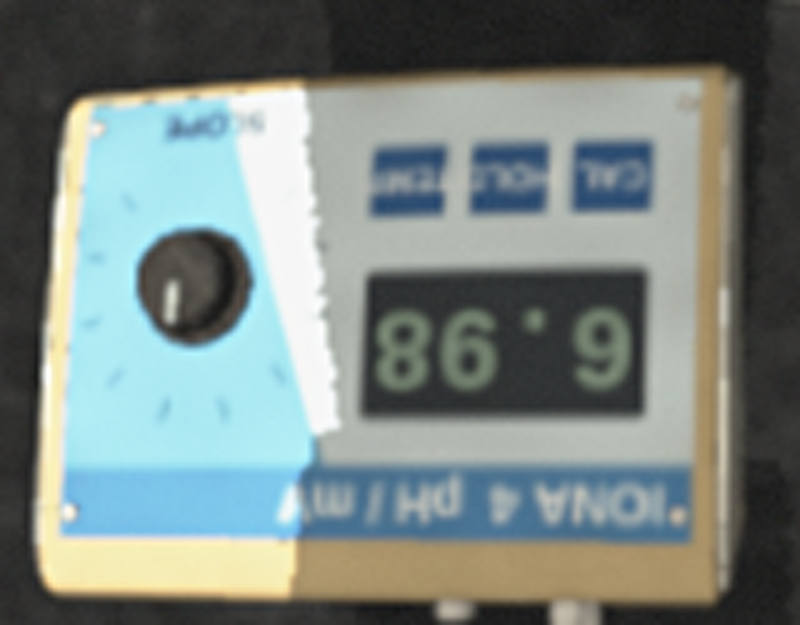

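```bash
python3 - <<'E'
from fit import *
import pickle
s=pickle.load(open('s2.pkl','rb'))
sc=lambda u,v:(255+u/5,115+v/5)
tp=lambda u,v:(220+u/5,130+v/5)
mw=('wrist',s,[((-.076,.082,.042),(300.4,108.2)),((-.076,-.082,.042),(168.6,113)),((.042,.082,.077),(298.6,215)),((.042,-.082,.077),(161.5,213.5))])
m=[mw,('scene',None,[((-.076,.082,.011),sc(205,343)),((-.076,-.082,.011),sc(500,381)),((.042,.082,.077),sc(236,104)),((.042,-.082,.077),sc(539,141))]),
('top',None,[((-.076,.082,.011),tp(272,324)),((-.076,-.082,.011),tp(546,278)),((.042,.082,.077),tp(234,107)),((.042,-.082,.077),tp(522,66))])]
for o in ([mw],m):
    p,e=fit(o,[.8,.05,.0]);print(p.round(4),np.degrees(p[2]).round(2));print(e[:4].round(1).tolist())
    print('boss',place(p,[[-.054,.066,0]]).round(4))
ww=('wrist',s,[((-.056,-.016,.0165),(300,5.7)),((-.056,.016,.0165),(326.6,6.8)),((.056,-.016,.0025),(293.75,93.3)),((.056,.016,.0025),(319.3,95))])
w=[ww,('scene',None,[((-.056,.016,.0165),sc(100,547)),((-.056,-.016,.0165),sc(163,557)),((.056,.016,.0025),sc(163,380)),((.056,-.016,.0025),sc(222,388))]),
('top',None,[((-.056,.016,.0165),tp(256,556)),((-.056,-.016,.0165),tp(316,550)),((.056,.016,.0025),tp(243,363)),((.056,-.016,.0025),tp(303,359))])]
for o in ([ww],w):
    p,e=fit(o,[.6,.05,.0]);print(p.round(4),np.degrees(p[2]).round(2));print(e[:4].round(1).tolist())
print('key',px2w('wrist',256.6,130.6,.051,s))
E
```

```text
[0.7271 0.0699 0.1817] 10.41
[[-0.5, -0.9], [0.2, -0.0], [-1.0, 1.1], [1.7, -0.4]]
boss [[0.6621 0.125  0.    ]]
[0.7268 0.0692 0.1817] 10.41
[[-1.0, -1.3], [-0.2, -0.4], [-1.6, 0.7], [1.2, -0.8]]
boss [[0.6617 0.1244 0.    ]]
[0.5626 0.1319 0.1208] 6.92
[[0.3, 0.5], [-0.4, 0.8], [0.2, -0.5], [-0.1, -0.6]]
[0.5616 0.1308 0.1185] 6.79
[[-0.3, -0.5], [-1.0, -0.1], [-0.6, -1.5], [-0.9, -1.6]]
key [0.67196602 0.09384858 0.051     ]
```

```bash
python3 go.py .5364 .1822 .08 10.4
```

```text
t 2.5 pos [0.7122 0.1788 0.2621] F [-1.37  0.49  0.16] gap -0.0004
shift cm [  3.67 -16.74  18.62] turn deg [-1.33 -0.3   0.89]
```

Request:
{"op": "send_rows", "data": {"rows": [[-0.2,0,0.1,0.6,-3.5,0.5,255],[-0.2,0,0.1,0.6,-3.2,2,255],[-0.2,0,0.1,0.6,-3,2.5,255],[-0.2,0,0.1,0.6,-2.7,3,255],[-0.2,0,0.2,0.6,-2.5,3,255],[-0.3,-0.3,0.3,0.5,-2,3,255],[0,0,0,0,0,2,255],[0,0,0,0,0,0,255]]}}

```text
time: 3.17
position: [0.5177, 0.182, 0.0954]
tool_rot: [[-0.183, 0.983, -0.004], [0.983, 0.183, -0.001], [0.0, -0.004, -1.0]]
force: [-0.3, -0.7, -0.1]
finger_gap: -0.0004
```

```bash
python3 go.py .5364 .1822 .012 10.4
```

```text
t 3.17 pos [0.5177 0.182  0.0954] F [-0.28 -0.7  -0.08] gap -0.0004
shift cm [-0.32  1.87  8.33] turn deg [-0.22 -0.01  0.15]
```

Request:
{"op": "send_rows", "data": {"rows": [[0,0,0,0,1,2.5,255],[0,0,0,0,0.6,2.5,255],[-0.2,0,0.1,0,0.2,1.3,255],[0,0,0,0,0,0,255],[0,0,0,0,0,0,255]]}}

```text
time: 3.58
position: [0.5334, 0.1865, 0.0359]
tool_rot: [[-0.183, 0.983, 0.004], [0.983, 0.183, 0.002], [0.001, 0.004, -1.0]]
force: [-0.0, 0.0, 0.5]
finger_gap: 0.0001
```

```bash
python3 go.py .5364 .1822 .012 10.4
```

```text
t 3.58 pos [0.5334 0.1865 0.0359] F [-0.    0.03  0.49] gap 0.0001
shift cm [-0.48  0.2   2.39] turn deg [ 0.24 -0.04  0.17]
```

Request:
{"op": "send_rows", "data": {"rows": [[0.1,0,0.1,0,0.2,1,255],[0.1,0,0.1,0,0,0.9,255],[0,0,0,0,0,0.4,255],[0,0,0,0,0,0,255],[0,0,0,0,0,0,255]]}}

```text
time: 4.0
position: [0.539, 0.1879, 0.0171]
tool_rot: [[-0.18, 0.984, 0.009], [0.984, 0.18, 0.003], [0.001, 0.009, -1.0]]
force: [-0.1, 0.1, 0.6]
finger_gap: -0.0001
```

```bash
python3 go.py .5364 .1822 .012 10.4; python3 - <<'E'
from h import *
for n in ['scene','top']:
    cv2.imwrite(f'pics/f_{n}.png',r.camera(n))
a=cv2.imread('pics/f_scene.png');crop(a,255,115,405,235,5,'f1.png')
E
```

```text
t 4.0 pos [0.539  0.1879 0.0171] F [-0.14  0.09  0.56] gap -0.0001
shift cm [-0.51 -0.37  0.51] turn deg [ 0.54 -0.08 -0.05]
```

View pics/f1.png

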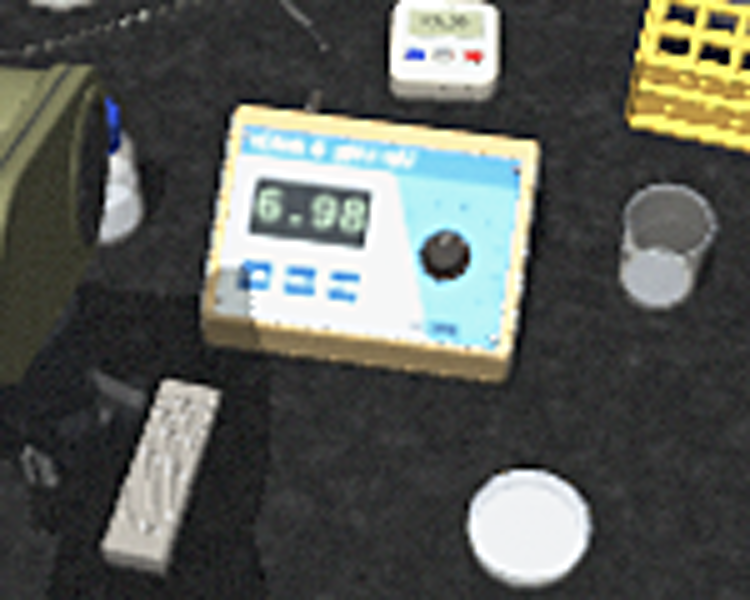

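Request:
{"op": "send_rows", "data": {"rows": [[0.4,0,0,-0.3,-0.3,0.3,255],[0.1,0,0,-0.5,-0.1,0.2,255],[0,0,0,-0.6,0,0,255],[0,0,0,-0.6,0,0,255],[0,0,0,-0.3,0,0,255],[0,0,0,-0.3,0,0,255],[0,0,0,-0.3,0,0,255],[0,0,0,-0.2,0,0,255]]}}

```text
time: 4.77
position: [0.5414, 0.1532, 0.0126]
tool_rot: [[-0.179, 0.984, 0.001], [0.984, 0.179, 0.002], [0.001, 0.001, -1.0]]
force: [-0.6, 0.4, -0.2]
finger_gap: -0.0002
```

```bash
cat > lat.py <<'E'
from h import *
s=r.get_state();u=np.array([.9836,.1807]);n=np.array([-.1807,.9836]);B=np.array([.6618,.1245])
d=s['position'][:2]-B
print(round(s['time'],2),'pos',s['position'].round(4),'along(mm) of boss',(d@u*1000).round(1),'lat',(d@n*1000).round(1),'F_u,n,z',(s['force'][:2]@u).round(2),(s['force'][:2]@n).round(2),s['force'][2].round(2),'yaw',np.degrees(np.arctan2(s['tool_rot'][1][1],s['tool_rot'][0][1])).round(2))
E
python3 lat.py; python3 - <<'E'
from h import *
cv2.imwrite('pics/g.png',r.camera('scene'))
a=cv2.imread('pics/g.png');crop(a,255,115,405,235,5,'g1.png')
E
```

```text
4.77 pos [0.5414 0.1532 0.0126] along(mm) of boss -113.3 lat 50.0 F_u,n,z -0.51 0.48 -0.24 yaw 10.33
```

View pics/g1.png

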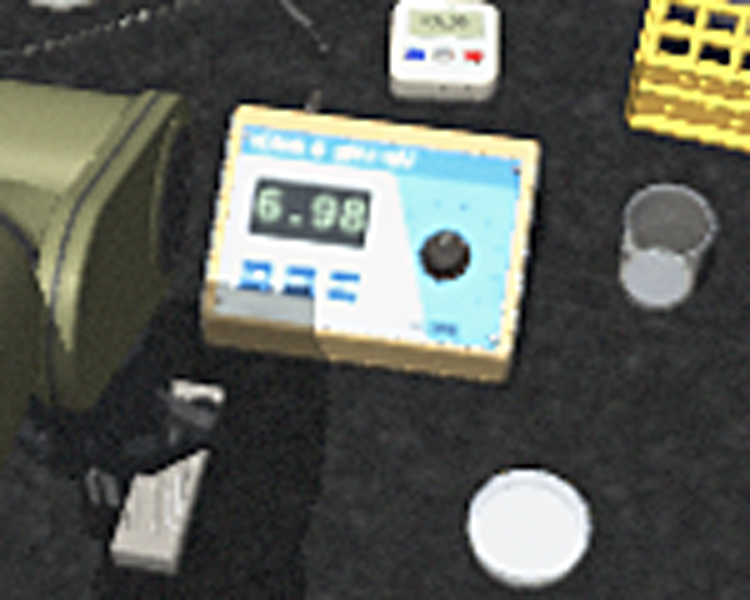

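Request:
{"op": "send_rows", "data": {"rows": [[0,0,0,-0.25,0,0,255],[0,0,0,-0.25,0,0,255],[0,0,0,-0.25,0,0,255],[0,0,0,-0.25,0,0,255],[0,0,0,-0.25,0,0,255],[0,0,0,-0.1,0,0,255],[0,0,0,0,0,0,255]]}}

```text
time: 5.4
position: [0.5442, 0.1386, 0.0127]
tool_rot: [[-0.179, 0.984, 0.001], [0.984, 0.179, 0.002], [0.002, 0.002, -1.0]]
force: [-0.6, 0.3, 0.4]
finger_gap: -0.0003
```

```bash
python3 lat.py; python3 - <<'E'
from h import *
s=r.get_state();a=r.camera('wrist');cv2.imwrite('pics/i.png',a)
q=w2px('wrist',[s['position']],s)
print(q);crop(a,270,150,390,270,5,'i1.png')
E
```

```text
5.4 pos [0.5442 0.1386 0.0127] along(mm) of boss -113.1 lat 35.2 F_u,n,z -0.56 0.4 0.42 yaw 10.34
[[324.61212655 267.38587017]]
```

View pics/i1.png

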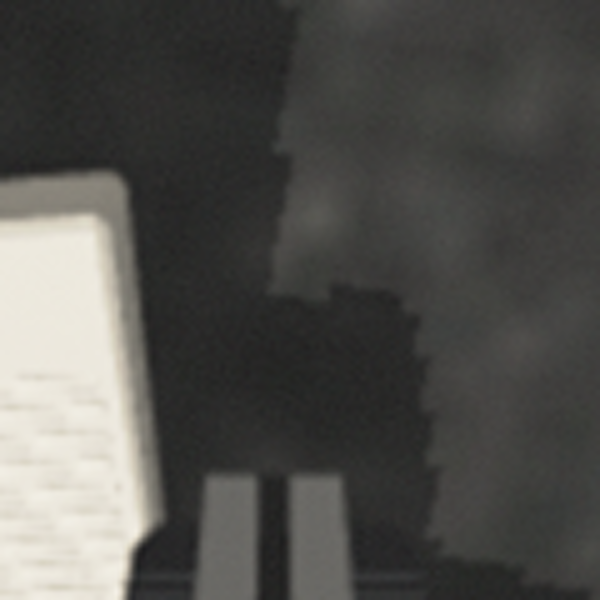

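```bash
python3 - <<'E'
from h import *
u=np.array([.9836,.1807]);n=np.array([-.1807,.9836]);B=np.array([.6618,.1245])
for c,v,z in((296,185,0),(302.6,253,0),(291,193,.0165)):
    P=px2w('wrist',c,v,z);d=P[:2]-B;print(P.round(4),(d@u*1e3).round(1),(d@n*1e3).round(1))
E
```

```text
[0.5087 0.118  0.    ] -151.8 21.2
[0.5448 0.127  0.    ] -114.7 23.6
[0.5083 0.1171 0.0165] -152.4 20.4
```

View pics/i.png

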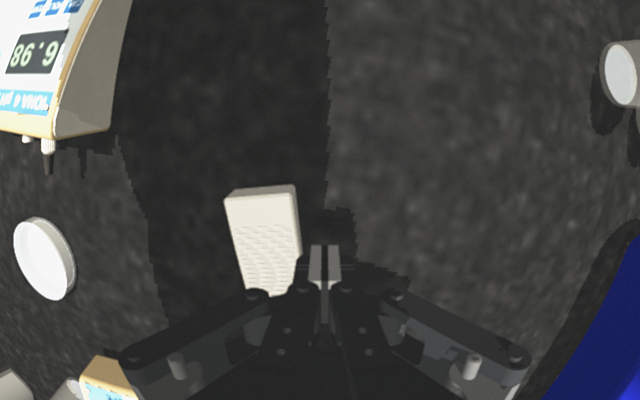

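Request:
{"op": "send_rows", "data": {"rows": [[0,0,0,0.2,0.3,0,255],[0,0,0,0,0.3,0,255],[0,0,0,-0.15,0,0,255],[0,0,0,-0.2,0,0,255],[0,0,0,-0.2,0,0,255],[0,0,0,-0.2,0,0,255],[0,0,0,-0.05,0,0,255],[0,0,0,0,0,0,255]]}}

```text
time: 6.12
position: [0.5522, 0.1338, 0.0128]
tool_rot: [[-0.18, 0.984, 0.001], [0.984, 0.18, 0.002], [0.002, 0.002, -1.0]]
force: [0.4, 0.2, -0.1]
finger_gap: -0.0003
```

```bash
python3 lat.py; python3 - <<'E'
from h import *
s=r.get_state();a=r.camera('wrist');cv2.imwrite('pics/j.png',a)
crop(a,210,150,350,290,5,'j1.png')
E
```

```text
6.12 pos [0.5522 0.1338 0.0128] along(mm) of boss -106.2 lat 29.0 F_u,n,z 0.4 0.16 -0.07 yaw 10.37
```

View pics/j1.png

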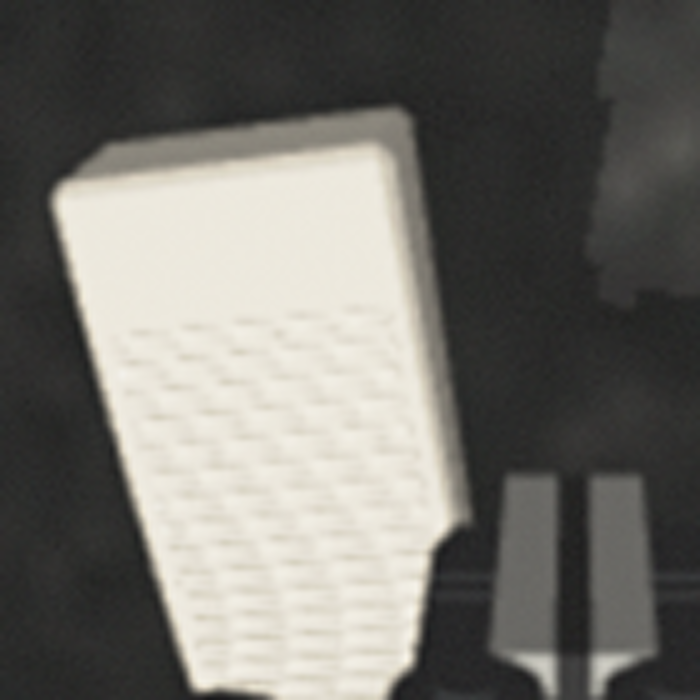

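```bash
cat > wl.py <<'E'
from h import *
import sys
u=np.array([.9836,.1807]);n=np.array([-.1807,.9836]);B=np.array([.6618,.1245])
for a in sys.argv[1:]:
    c,v,z=map(float,a.split(','));P=px2w('wrist',c,v,z);d=P[:2]-B;print(P.round(4),(d@u*1e3).round(1),(d@n*1e3).round(1))
E
python3 wl.py 292.6,172.4,0 303.6,253,0 288,179.6,.0165 221,188,.0165
```

```text
[0.5107 0.1104 0.    ] -151.2 13.5
[0.5526 0.1227 0.    ] -107.7 17.9
[0.5104 0.11   0.0165] -151.5 13.1
[0.5195 0.0802 0.0165] -148.0 -17.9
```

Request:
{"op": "send_rows", "data": {"rows": [[0,0,0,0.7,0,0,255],[0,0,0,0.4,0.8,0,255],[0,0,0,0,1.2,0.1,255],[0,0,0,0,1.0,0.1,255],[0,0,0,0,0.3,0,255],[0,0,0,0,0,0,255]]}}

```text
time: 6.67
position: [0.5848, 0.1532, 0.0107]
tool_rot: [[-0.181, 0.984, 0.002], [0.984, 0.181, 0.002], [0.002, 0.002, -1.0]]
force: [0.2, 0.1, -0.2]
finger_gap: -0.0003
```

```bash
python3 lat.py
```

```text
6.67 pos [0.5848 0.1532 0.0107] along(mm) of boss -70.5 lat 42.2 F_u,n,z 0.2 0.07 -0.18 yaw 10.42
```

Request:
{"op": "send_rows", "data": {"rows": [[0,0,0,-0.4,0,0,255],[0,0,0,-0.3,0,0,255],[0,0,0,-0.2,0,0,255],[0,0,0,-0.2,0,0,255],[0,0,0,-0.15,0,0,255],[0,0,0,-0.1,0,0,255],[0,0,0,0,0,0,255],[0,0,0,0,0,0,255]]}}

```text
time: 7.33
position: [0.5863, 0.138, 0.0102]
tool_rot: [[-0.18, 0.984, 0.0], [0.984, 0.18, 0.002], [0.002, 0.0, -1.0]]
force: [-0.8, -0.1, -0.7]
finger_gap: 0.0003
```

```bash
python3 lat.py; python3 - <<'E'
from h import *
s=r.get_state();a=r.camera('wrist');cv2.imwrite('pics/k.png',a)
crop(a,210,100,350,240,5,'k1.png')
E
```

```text
7.33 pos [0.5863 0.138  0.0102] along(mm) of boss -71.8 lat 26.9 F_u,n,z -0.81 0.1 -0.65 yaw 10.37
```

View pics/k1.png

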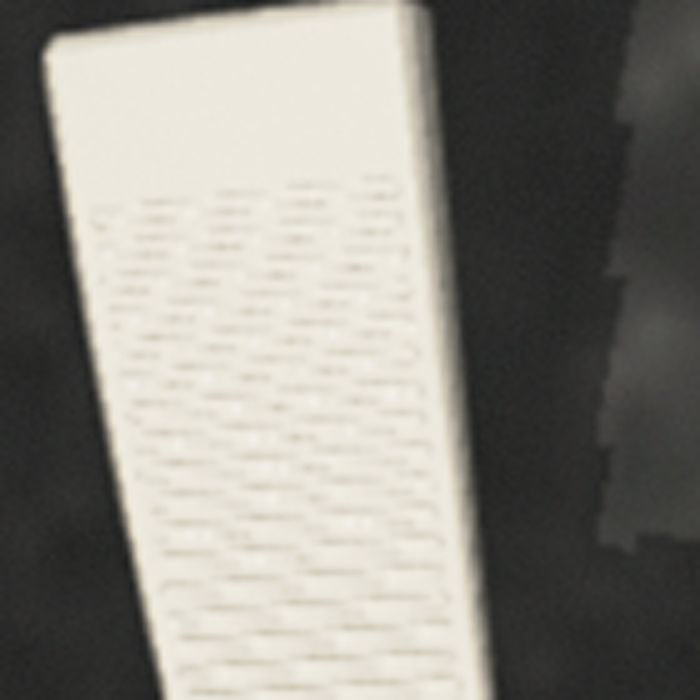

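```bash
python3 wl.py 296.4,102,0 301.6,170,0 308.4,238,0 290,100.6,.0165 219.4,108.4,.0165
```

```text
[0.5111 0.111  0.    ] -150.7 14.0
[0.5424 0.1188 0.    ] -118.4 16.0
[0.5766 0.1279 0.    ] -83.2 18.7
[0.511  0.1098 0.0165] -151.0 12.8
[0.5183 0.0803 0.0165] -149.1 -17.5
```

Request:
{"op": "send_rows", "data": {"rows": [[0,0,0,-0.08,0,0,255],[0,0,0,-0.08,0,0,255],[0,0,0,-0.08,0,0,255],[0,0,0,-0.08,0,0,255],[0,0,0,-0.05,0,0,255],[0,0,0,0,0,0,255]]}}

```text
time: 7.88
position: [0.587, 0.1344, 0.0104]
tool_rot: [[-0.181, 0.984, 0.0], [0.984, 0.181, 0.002], [0.002, 0.001, -1.0]]
force: [0.3, 0.3, 0.2]
finger_gap: -0.0002
```

```bash
python3 lat.py; python3 - <<'E'
from h import *
s=r.get_state();a=r.camera('wrist');cv2.imwrite('pics/l.png',a)
crop(a,210,90,350,240,5,'l1.png')
E
```

```text
7.88 pos [0.587  0.1344 0.0104] along(mm) of boss -71.8 lat 23.2 F_u,n,z 0.4 0.27 0.22 yaw 10.41
```

View pics/l1.png

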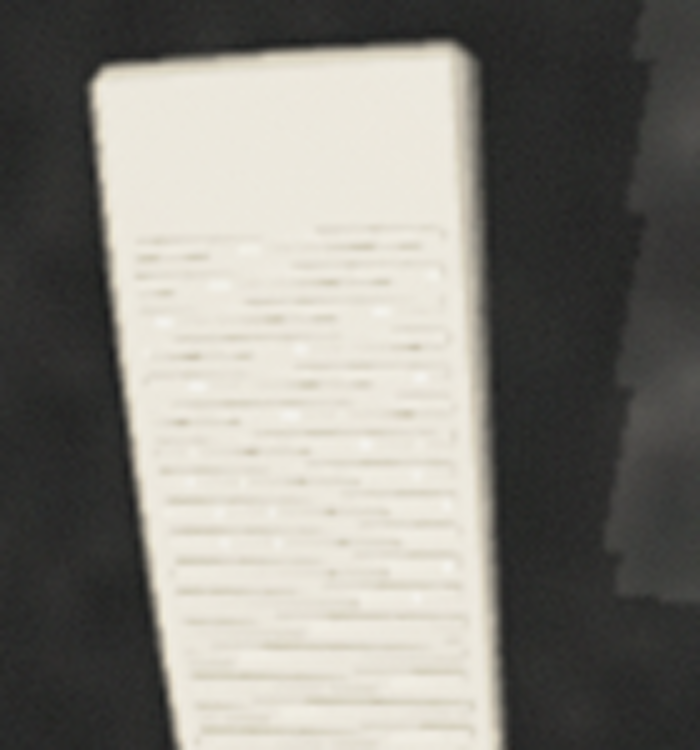

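```bash
python3 wl.py 305.6,101,0 308.2,170,0 310.6,238,0 301,98.8,.0165 228.6,105,.0165
```

```text
[0.5106 0.1114 0.    ] -151.1 14.5
[0.5425 0.1183 0.    ] -118.4 15.4
[0.577  0.1253 0.    ] -83.2 16.1
[0.5102 0.1104 0.0165] -151.7 13.5
[0.5171 0.0805 0.0165] -150.3 -17.1
```

Request:
{"op": "send_rows", "data": {"rows": [[0,0,0,-0.08,0,0,255],[0,0,0,-0.08,0,0,255],[0,0,0,-0.05,0,0,255],[0,0,0,0,0,0,255],[0,0,0,0.6,0,0,255],[0,0,0,0.4,0,-1,255],[0,0,0,0,0,-1.5,228],[0,0,0,0,0,-1.5,228]]}}

```text
time: 8.6
position: [0.582, 0.1427, 0.0481]
tool_rot: [[-0.18, 0.984, -0.009], [0.984, 0.18, 0.001], [0.002, -0.008, -1.0]]
force: [0.7, 0.2, -0.8]
finger_gap: 0.009
```

```bash
python3 lat.py; python3 -c "
import numpy as np
u=np.array([.9836,.1807]);n=np.array([-.1807,.9836]);B=np.array([.6618,.1245]);print(B-.182*u-.0015*n)"; python3 go.py .4870 .0901 .05 10.4
```

```text
8.6 pos [0.582  0.1427 0.0481] along(mm) of boss -75.2 lat 32.3 F_u,n,z 0.69 0.08 -0.77 yaw 10.4
[0.48305585 0.0901372 ]
t 8.6 pos [0.582  0.1427 0.0481] F [ 0.67  0.21 -0.77] gap 0.009
shift cm [ -3.46 -10.3   -0.11] turn deg [-0.48 -0.12 -0.  ]
```

Request:
{"op": "send_rows", "data": {"rows": [[0,0,0,-0.9,-2.7,-0.2,228],[0,0,0,-0.9,-2.7,0,228],[-0.3,0,0,-0.9,-2.7,0,228],[-0.2,0,0,-0.5,-1.6,0,228],[0,0,0,0,0,0,228],[0,0,0,0,0,0,228]]}}

```text
time: 9.1
position: [0.4947, 0.0958, 0.0602]
tool_rot: [[-0.184, 0.983, 0.016], [0.983, 0.184, 0.004], [0.001, 0.016, -1.0]]
force: [0.6, -0.1, -0.5]
finger_gap: 0.0089
```

```bash
python3 lat.py;python3 go.py .4831 .0901 .012 10.4; python3 - <<'E'
from h import *
for n in ('scene','wrist'):
    cv2.imwrite(f'pics/m_{n}.png',r.camera(n))
crop(cv2.imread('pics/m_scene.png'),255,115,405,235,5,'m1.png')
E
```

```text
9.1 pos [0.4947 0.0958 0.0602] along(mm) of boss -169.5 lat 2.0 F_u,n,z 0.61 -0.17 -0.53 yaw 10.6
t 9.1 pos [0.4947 0.0958 0.0602] F [ 0.63 -0.05 -0.53] gap 0.0089
shift cm [-0.36 -1.33  4.79] turn deg [ 0.93 -0.08  0.2 ]
```

View pics/m1.png

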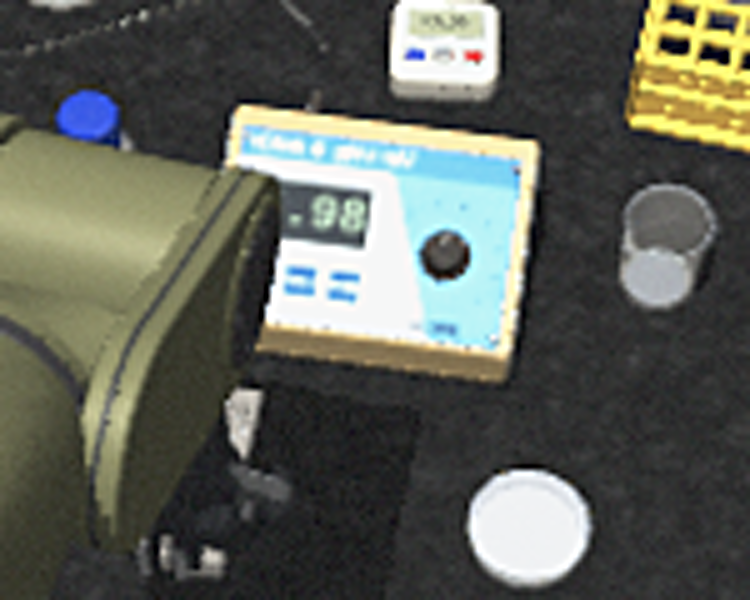

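View pics/m_wrist.png

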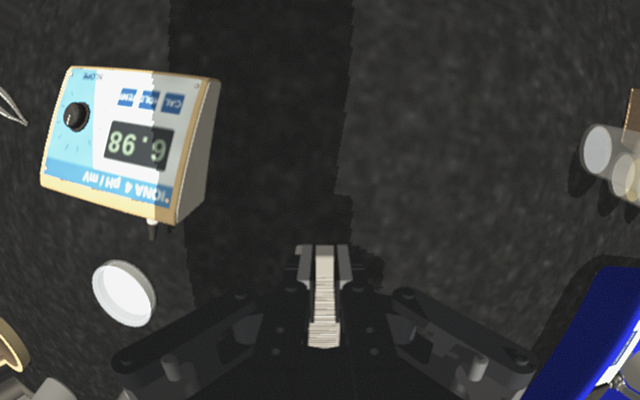

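Request:
{"op": "send_rows", "data": {"rows": [[0.5,0,0.1,-0.2,-0.9,0,228],[0.4,0,0.1,-0.1,-0.5,0.8,228],[0,0,0,0,0,1.5,228],[0,0,0,0,0,1.2,228],[0,0,0,0,0,0.6,228],[0,0,0,0,0,0,228],[0,0,0,0,0,0,228]]}}

```text
time: 9.78
position: [0.4846, 0.0917, 0.0168]
tool_rot: [[-0.183, 0.983, -0.001], [0.983, 0.183, 0.001], [0.001, -0.001, -1.0]]
force: [1.3, -0.2, 0.6]
finger_gap: 0.0089
```

```bash
python3 lat.py;python3 go.py .4831 .0901 .012 10.4
```

```text
9.78 pos [0.4846 0.0917 0.0168] along(mm) of boss -180.3 lat -0.3 F_u,n,z 1.25 -0.4 0.57 yaw 10.52
t 9.78 pos [0.4846 0.0917 0.0168] F [ 1.3  -0.16  0.57] gap 0.0089
shift cm [-0.13 -0.17  0.48] turn deg [-0.04 -0.08  0.12]
```

Request:
{"op": "send_rows", "data": {"rows": [[0,0,0.1,-0.1,0.2,0.3,228],[0,0,0,0,0.5,0,228],[0,0,0,0,0.3,0,228],[0,0,0,0,0.2,0,228],[0,0,0,0,0.2,0,228],[0,0,0,0,0.2,0,228],[0,0,0,0,0.2,0,228],[0,0,0,0,0.2,0,228],[0,0,0,0,0.2,0,228],[0,0,0,0,0,0,228]]}}

```text
time: 10.62
position: [0.5111, 0.0952, 0.016]
tool_rot: [[-0.181, 0.984, 0.003], [0.984, 0.181, 0.002], [0.001, 0.003, -1.0]]
force: [0.1, -0.7, 0.1]
finger_gap: 0.0091
```

```bash
python3 lat.py; python3 - <<'E'
from h import *
for n in ('scene','wrist','top'):
    cv2.imwrite(f'pics/n_{n}.png',r.camera(n))
crop(cv2.imread('pics/n_scene.png'),255,115,405,235,5,'n1.png')
crop(cv2.imread('pics/n_wrist.png'),240,200,400,360,5,'n2.png')
E
```

```text
10.62 pos [0.5111 0.0952 0.016 ] along(mm) of boss -153.6 lat -1.5 F_u,n,z -0.01 -0.68 0.08 yaw 10.41
```

View pics/n1.png

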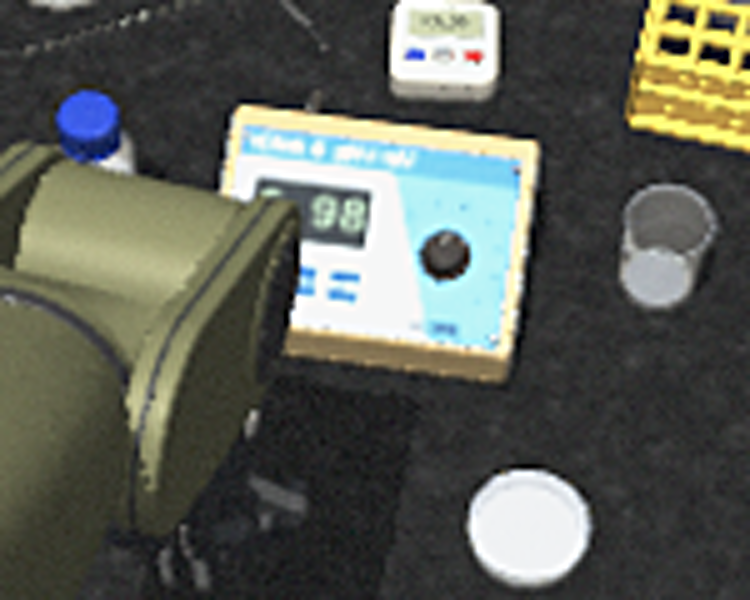

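View pics/n2.png

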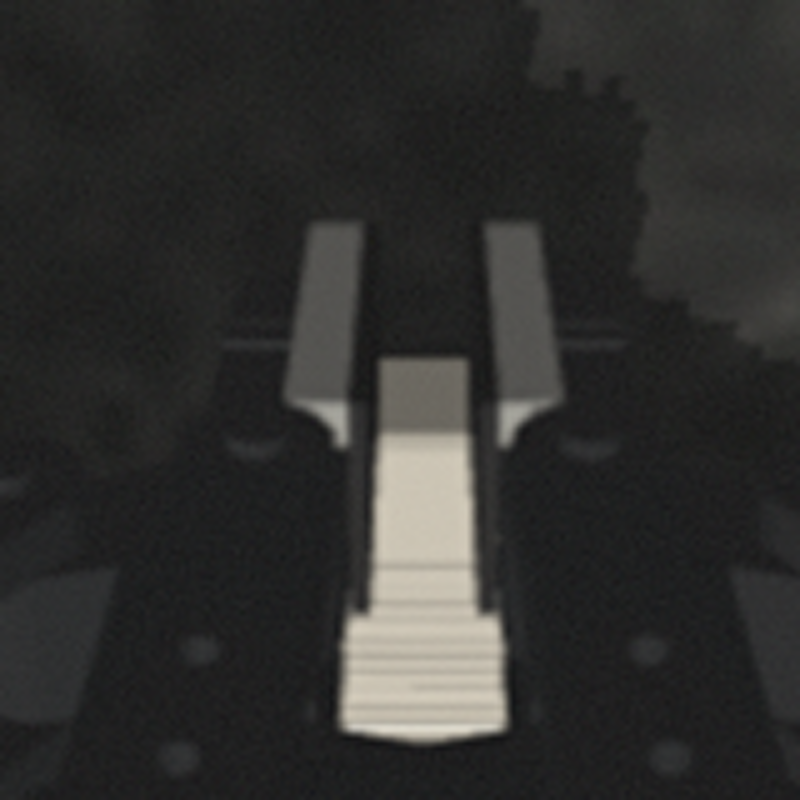

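```bash
python3 wl.py 324.6,271.6,0 324.6,286.8,.0165
```

```text
[0.5221 0.0974 0.    ] -142.3 -1.4
[0.5215 0.0972 0.0165] -142.9 -1.5
```

Request:
{"op": "send_rows", "data": {"rows": [[0,0,0,0,0.2,0.1,228],[0,0,0,0,0.25,0.1,228],[0,0,0,0,0.25,0.1,228],[0,0,0,0,0.25,0,228],[0,0,0,0,0.25,0,228],[0,0,0,0,0.25,0,228],[0,0,0,0,0.25,0,228],[0,0,0,0,0.25,0,228],[0,0,0,0,0.25,0,228],[0,0,0,0,0.25,0,228]]}}

```text
time: 11.6
position: [0.5362, 0.1, 0.0121]
tool_rot: [[-0.181, 0.984, 0.001], [0.984, 0.181, 0.001], [0.001, 0.001, -1.0]]
force: [0.0, 0.3, -0.2]
finger_gap: 0.0092
```

```bash
python3 lat.py
```

```text
11.6 pos [0.5362 0.1    0.0121] along(mm) of boss -128.0 lat -1.4 F_u,n,z 0.08 0.27 -0.16 yaw 10.41
```

Request:
{"op": "send_rows", "data": {"rows": [[0,0,0,0,0.25,0,228],[0,0,0,0,0.25,0,228],[0,0,0,0,0.25,0,228],[0,0,0,0,0.25,0,228],[0,0,0,0,0.25,0,228],[0,0,0,0,0.25,0,228],[0,0,0,0,0.25,0,228],[0,0,0,0,0.2,0,228],[0,0,0,0,0.1,0,228],[0,0,0,0,0,0,228]]}}

```text
time: 12.43
position: [0.5593, 0.1042, 0.0121]
tool_rot: [[-0.181, 0.984, 0.001], [0.984, 0.181, 0.001], [0.001, 0.002, -1.0]]
force: [0.0, -0.0, -0.6]
finger_gap: 0.0089
```

```bash
python3 lat.py; python3 - <<'E'
from h import *
for n in ('scene','wrist','top'):
    cv2.imwrite(f'pics/o_{n}.png',r.camera(n))
crop(cv2.imread('pics/o_scene.png'),255,115,405,235,5,'o1.png')
crop(cv2.imread('pics/o_wrist.png'),240,200,400,360,5,'o2.png')
E
```

```text
12.43 pos [0.5593 0.1042 0.0121] along(mm) of boss -104.5 lat -1.4 F_u,n,z 0.01 -0.04 -0.55 yaw 10.41
```

View pics/o1.png

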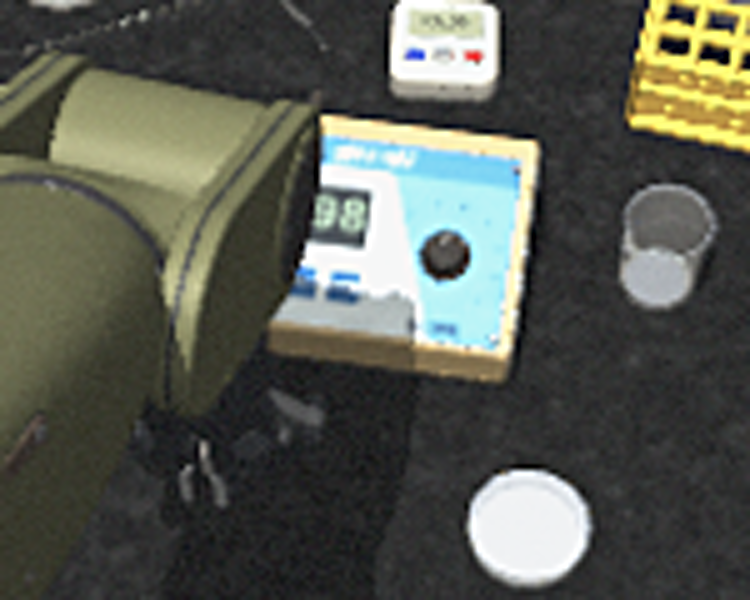

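View pics/o2.png

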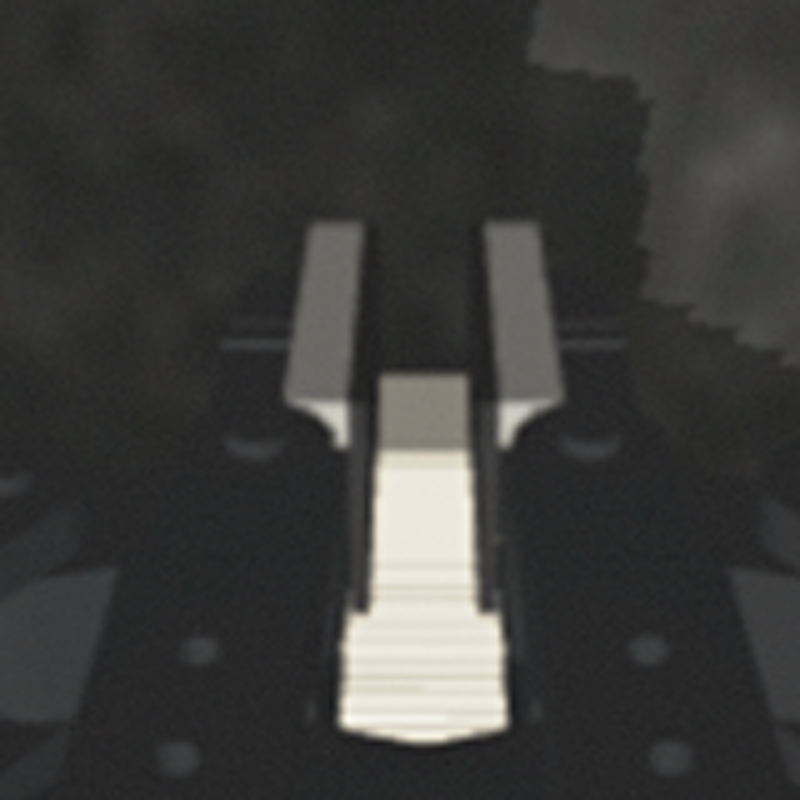

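Request:
{"op": "send_rows", "data": {"rows": [[0,0,0,0,0.12,0,228],[0,0,0,0,0.12,0,228],[0,0,0,0,0.12,0,228],[0,0,0,0,0.12,0,228],[0,0,0,0,0.12,0,228],[0,0,0,0,0.1,0,228]]}}

```text
time: 13.08
position: [0.5658, 0.1054, 0.012]
tool_rot: [[-0.181, 0.984, 0.001], [0.984, 0.181, 0.001], [0.001, 0.001, -1.0]]
force: [-1.0, -0.8, 0.4]
finger_gap: 0.0093
```

Request:
{"op": "send_rows", "data": {"rows": [[0,0,0,0,0.1,0,228],[0,0,0,0,0.1,0,228]]}}

```text
time: 13.25
position: [0.568, 0.1058, 0.012]
tool_rot: [[-0.181, 0.984, 0.001], [0.984, 0.181, 0.001], [0.001, 0.001, -1.0]]
force: [-0.5, 0.4, 0.7]
finger_gap: 0.0089
```

```bash
python3 lat.py
```

```text
13.25 pos [0.568  0.1058 0.012 ] along(mm) of boss -95.6 lat -1.4 F_u,n,z -0.45 0.52 0.67 yaw 10.41
```

Request:
{"op": "send_rows", "data": {"rows": [[0,0,0,0,0.1,0,228]]}}

```text
time: 13.33
position: [0.569, 0.1061, 0.012]
tool_rot: [[-0.181, 0.984, 0.0], [0.984, 0.181, 0.001], [0.001, 0.0, -1.0]]
force: [-2.0, -0.3, 1.0]
finger_gap: 0.0091
```

Request:
{"op": "send_rows", "data": {"rows": [[0,0,0,0,0.1,0,228]]}}

```text
time: 13.42
position: [0.5698, 0.1062, 0.0119]
tool_rot: [[-0.181, 0.984, -0.001], [0.984, 0.181, 0.001], [0.001, -0.001, -1.0]]
force: [-1.6, 0.4, 0.7]
finger_gap: 0.0092
```

```bash
python3 lat.py
```

```text
13.42 pos [0.5698 0.1062 0.0119] along(mm) of boss -93.8 lat -1.4 F_u,n,z -1.53 0.7 0.73 yaw 10.41
```

Force is starting to rise, so the wedge has met the boss. I'll continue one small row at a time.

Request:
{"op": "send_rows", "data": {"rows": [[0,0,0,0,0.1,0,228]]}}

```text
time: 13.5
position: [0.5703, 0.1063, 0.0118]
tool_rot: [[-0.181, 0.984, -0.002], [0.984, 0.181, 0.001], [0.001, -0.002, -1.0]]
force: [-2.8, -0.8, 1.7]
finger_gap: 0.0088
```

Request:
{"op": "send_rows", "data": {"rows": [[0,0,0,0,0.08,0,228]]}}

```text
time: 13.58
position: [0.5706, 0.1064, 0.0115]
tool_rot: [[-0.181, 0.984, -0.004], [0.984, 0.181, 0.001], [0.001, -0.004, -1.0]]
force: [-3.3, -0.0, 1.3]
finger_gap: 0.0091
```

```bash
python3 lat.py
```

```text
13.58 pos [0.5706 0.1064 0.0115] along(mm) of boss -92.9 lat -1.3 F_u,n,z -3.26 0.59 1.29 yaw 10.42
```

Request:
{"op": "send_rows", "data": {"rows": [[0,0,0,0,0.1,0,228]]}}

```text
time: 13.67
position: [0.5711, 0.1065, 0.0113]
tool_rot: [[-0.181, 0.984, -0.005], [0.984, 0.181, 0.0], [0.001, -0.005, -1.0]]
force: [-4.4, -0.7, 0.8]
finger_gap: 0.0093
```

Request:
{"op": "send_rows", "data": {"rows": [[0,0,0,0,0.1,0,228]]}}

```text
time: 13.75
position: [0.5715, 0.1066, 0.0111]
tool_rot: [[-0.181, 0.983, -0.007], [0.984, 0.181, 0.0], [0.001, -0.007, -1.0]]
force: [-4.4, -1.1, 3.0]
finger_gap: 0.009
```

```bash
python3 lat.py; python3 - <<'E'
from h import *
for n in ('scene','top'):
    cv2.imwrite(f'pics/p_{n}.png',r.camera(n))
crop(cv2.imread('pics/p_scene.png'),255,115,405,235,5,'p1.png')
E
python3 lat.py
```

```text
13.75 pos [0.5715 0.1066 0.0111] along(mm) of boss -92.0 lat -1.3 F_u,n,z -4.51 -0.31 3.03 yaw 10.42
13.85 pos [0.5716 0.1066 0.0111] along(mm) of boss -91.9 lat -1.3 F_u,n,z -3.24 0.03 1.99 yaw 10.42
```

View pics/p1.png

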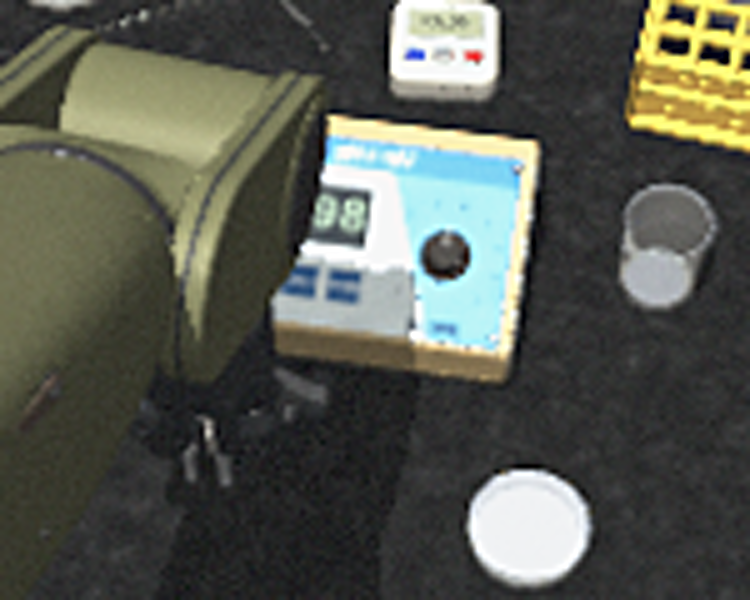

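Request:
{"op": "send_rows", "data": {"rows": [[0,0,0,0,0.1,-0.03,228]]}}

```text
time: 13.93
position: [0.5721, 0.1067, 0.0111]
tool_rot: [[-0.181, 0.983, -0.008], [0.984, 0.181, 0.0], [0.001, -0.008, -1.0]]
force: [-4.5, -0.7, 1.4]
finger_gap: 0.0086
```

```bash
python3 lat.py
```

```text
13.93 pos [0.5721 0.1067 0.0111] along(mm) of boss -91.4 lat -1.3 F_u,n,z -4.57 0.13 1.39 yaw 10.42
```

Request:
{"op": "send_rows", "data": {"rows": [[0,0,0,0,-0.5,0,228],[0,0,0,0,-1.0,0,228],[0,0,0,0,-1.0,-1,255],[0,0,0,0,0,-3,255],[0,0,0,0,0,-3,255],[0,0,0,0,0,-3,255],[0,0,0,0,0,-1,255],[0,0,0,0,0,0,255]]}}

```text
time: 14.6
position: [0.5454, 0.1018, 0.1238]
tool_rot: [[-0.18, 0.984, -0.0], [0.984, 0.18, 0.002], [0.002, 0.0, -1.0]]
force: [-0.6, 0.2, 0.5]
finger_gap: 0.0
```

```bash
python3 lat.py;python3 go.py .6715 .097 .10 10.4; python3 - <<'E'
from h import *
for n in ('scene','top'):
    cv2.imwrite(f'pics/q_{n}.png',r.camera(n))
crop(cv2.imread('pics/q_scene.png'),255,115,405,235,5,'q1.png')
crop(cv2.imread('pics/q_top.png'),220,130,360,250,5,'q2.png')
E
```

```text
14.6 pos [0.5454 0.1018 0.1238] along(mm) of boss -118.6 lat -1.3 F_u,n,z -0.59 0.26 0.51 yaw 10.4
t 14.6 pos [0.5454 0.1018 0.1238] F [-0.63  0.15  0.51] gap 0.0
shift cm [-2.75 12.32  2.38] turn deg [ 0.01 -0.1  -0.  ]
```

View pics/q1.png

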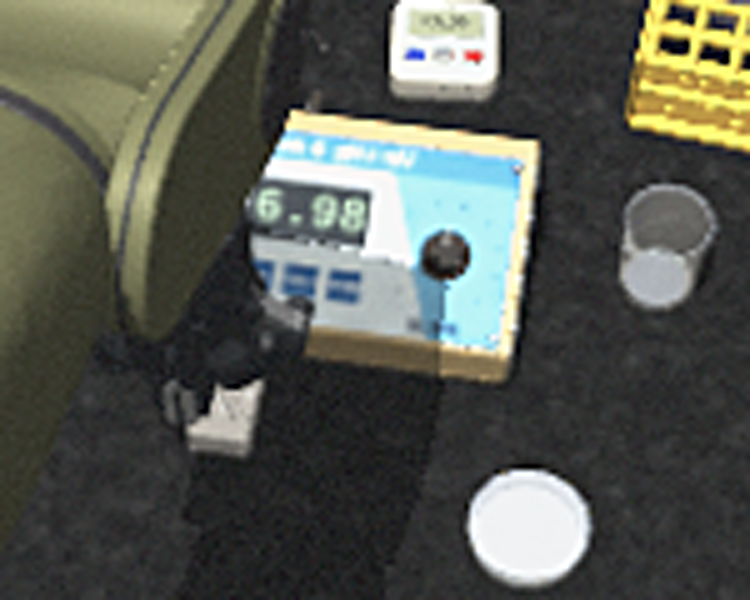

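View pics/q2.png

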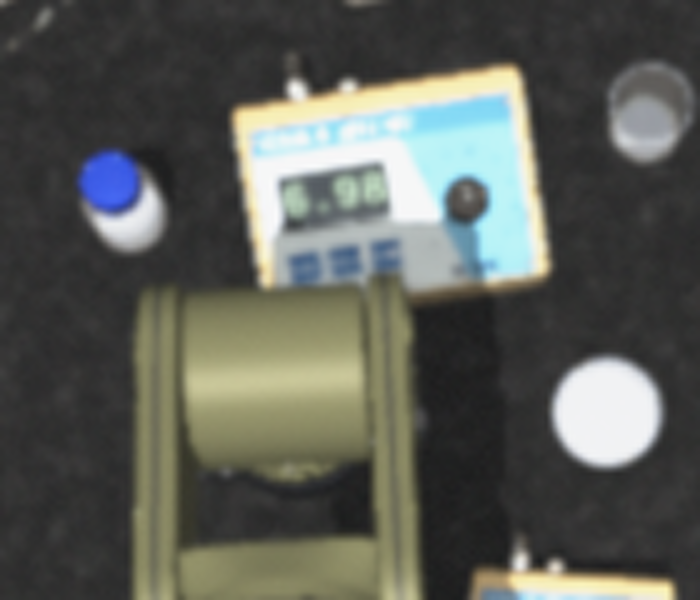

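Request:
{"op": "send_rows", "data": {"rows": [[0,0,0,-0.5,2.2,0,255],[0,0,0,-0.6,2.8,0,255],[0,0,0,-0.6,2.8,0,255],[0,0,0,-0.5,2,0,255],[0,0,0,-0.2,0.7,0,255],[0,0,0,0,0,0,255],[0,0,0,0,0,0,255]]}}

```text
time: 15.28
position: [0.6461, 0.0963, 0.1022]
tool_rot: [[-0.181, 0.983, -0.028], [0.984, 0.181, 0.0], [0.005, -0.027, -1.0]]
force: [-0.1, 0.1, -0.6]
finger_gap: 0.0003
```

```bash
python3 go.py .6715 .097 .08 10.4
```

```text
t 15.28 pos [0.6461 0.0963 0.1022] F [-0.09  0.14 -0.63] gap 0.0003
shift cm [-0.4   2.57  2.15] turn deg [-1.56 -0.29  0.02]
```

Request:
{"op": "send_rows", "data": {"rows": [[-0.8,-0.1,0,-0.2,1.3,0,255],[-0.7,-0.1,0,-0.2,0.9,0,255],[0,0,0,0,0.2,0,255],[0,0,0,0,0,0,255],[0,0,0,0,0,0,255]]}}

```text
time: 15.7
position: [0.6682, 0.0972, 0.0986]
tool_rot: [[-0.181, 0.983, -0.004], [0.983, 0.182, 0.001], [0.002, -0.004, -1.0]]
force: [0.5, 0.4, -0.6]
finger_gap: 0.0002
```

```bash
python3 go.py .6715 .097 .066 10.4;python3 - <<'E'
from h import *
for n in ('wrist','scene'):
    cv2.imwrite(f'pics/s_{n}.png',r.camera(n))
crop(cv2.imread('pics/s_scene.png'),255,115,405,235,5,'s1.png')
E
```

```text
t 15.7 pos [0.6682 0.0972 0.0986] F [ 0.49  0.4  -0.57] gap 0.0002
shift cm [-0.08  0.33  3.26] turn deg [-0.24 -0.12  0.06]
```

View pics/s1.png

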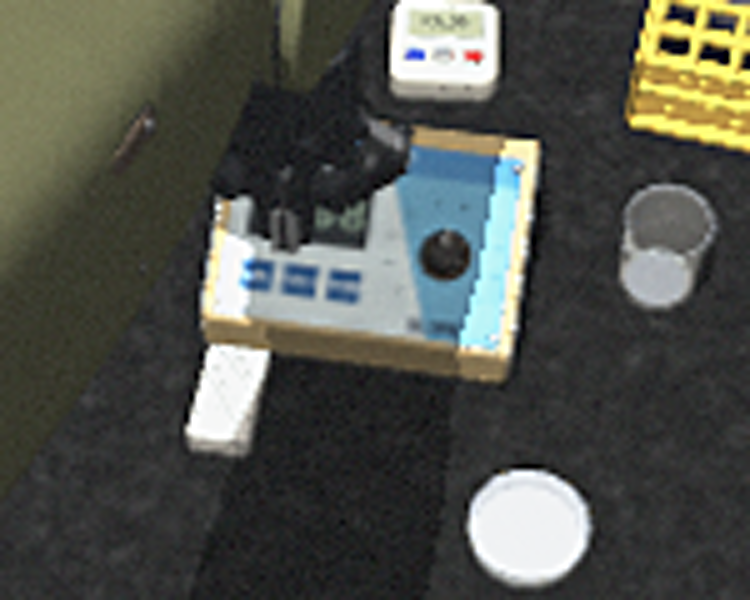

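View pics/s_wrist.png

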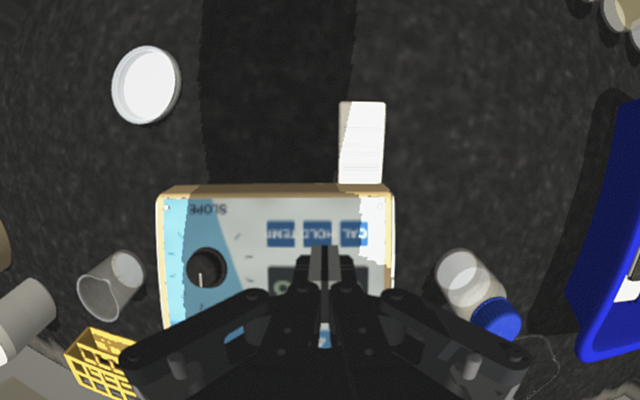

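Request:
{"op": "send_rows", "data": {"rows": [[-0.2,0,0,0,-0.4,0.8,255],[0,0,0,0,-0.2,1,255],[0,0,0,0,0,0.5,255],[0,0,0,0,0,0.2,255],[0,0,0,0,0,0,255]]}}

```text
time: 16.22
position: [0.6606, 0.0961, 0.0714]
tool_rot: [[-0.182, 0.983, -0.001], [0.983, 0.182, 0.002], [0.002, -0.0, -1.0]]
force: [0.8, 0.7, 0.4]
finger_gap: 0.0003
```

```bash
python3 go.py .6640 .097 .066 10.4
```

```text
t 16.22 pos [0.6606 0.0961 0.0714] F [0.78 0.72 0.39] gap 0.0003
shift cm [0.03 0.35 0.54] turn deg [-0.01 -0.11  0.07]
```

Request:
{"op": "send_rows", "data": {"rows": [[0,0,0,0,0.2,0.2,255],[0,0,0,0,0.1,0.15,255],[0,0,0,0,0,0.15,255]]}}

```text
time: 16.47
position: [0.6638, 0.0967, 0.0657]
tool_rot: [[-0.182, 0.983, -0.001], [0.983, 0.182, 0.002], [0.002, -0.0, -1.0]]
force: [-0.5, 0.1, 0.7]
finger_gap: -0.0001
```

Request:
{"op": "send_rows", "data": {"rows": [[0,0,0,0,0,0.15,255],[0,0,0,0,0,0.12,255]]}}

```text
time: 16.63
position: [0.6642, 0.0967, 0.0629]
tool_rot: [[-0.182, 0.983, -0.0], [0.983, 0.182, 0.002], [0.002, 0.0, -1.0]]
force: [-0.5, -0.0, -0.3]
finger_gap: -0.0001
```

```bash
python3 go.py .6640 .097 .06 10.4
```

```text
t 16.63 pos [0.6642 0.0967 0.0629] F [-0.5  -0.02 -0.25] gap -0.0001
shift cm [ 0.03 -0.02  0.29] turn deg [ 0.   -0.11  0.07]
```

Request:
{"op": "send_rows", "data": {"rows": [[0,0,0,0,0,0.12,255],[0,0,0,0,0,0.1,255]]}}

```text
time: 16.8
position: [0.6645, 0.0967, 0.0607]
tool_rot: [[-0.182, 0.983, 0.0], [0.983, 0.182, 0.002], [0.002, 0.001, -1.0]]
force: [0.5, 0.1, 0.4]
finger_gap: -0.0001
```

Request:
{"op": "send_rows", "data": {"rows": [[0,0,0,0,0,0.1,255]]}}

```text
time: 16.88
position: [0.6646, 0.0967, 0.0597]
tool_rot: [[-0.182, 0.983, 0.0], [0.983, 0.182, 0.002], [0.002, 0.001, -1.0]]
force: [0.1, 0.2, -1.4]
finger_gap: -0.0003
```

Request:
{"op": "send_rows", "data": {"rows": [[0,0,0,0,0,0.1,255]]}}

```text
time: 16.97
position: [0.6647, 0.0967, 0.0587]
tool_rot: [[-0.182, 0.983, 0.001], [0.983, 0.182, 0.002], [0.002, 0.001, -1.0]]
force: [0.5, -0.1, -0.2]
finger_gap: -0.0003
```

Request:
{"op": "send_rows", "data": {"rows": [[0,0,0,0,0,0.1,255]]}}

```text
time: 17.05
position: [0.6648, 0.0968, 0.0581]
tool_rot: [[-0.182, 0.983, 0.001], [0.983, 0.182, 0.002], [0.002, 0.001, -1.0]]
force: [-1.6, 0.2, 6.3]
finger_gap: -0.0001
```

Request:
{"op": "send_rows", "data": {"rows": [[0,0,0,0,0,0.1,255]]}}

```text
time: 17.13
position: [0.6649, 0.0968, 0.0581]
tool_rot: [[-0.182, 0.983, 0.0], [0.983, 0.182, 0.002], [0.002, 0.001, -1.0]]
force: [-4.2, -0.3, 7.6]
finger_gap: -0.0002
```

Request:
{"op": "send_rows", "data": {"rows": [[0,0,0,0,0,0.1,255]]}}

```text
time: 17.22
position: [0.6649, 0.0968, 0.0581]
tool_rot: [[-0.182, 0.983, -0.0], [0.983, 0.182, 0.002], [0.002, 0.0, -1.0]]
force: [-3.3, -1.1, 5.0]
finger_gap: 0.0002
```

Request:
{"op": "send_rows", "data": {"rows": [[0,0,0,0,0,0.13,255],[0,0,0,0,0,0.13,255],[0,0,0,0,0,0.13,255]]}}

```text
time: 17.47
position: [0.6649, 0.0968, 0.0581]
tool_rot: [[-0.182, 0.983, -0.001], [0.983, 0.182, 0.002], [0.002, -0.001, -1.0]]
force: [-3.4, -0.5, 5.6]
finger_gap: 0.0002
```

```bash
python3 go.py .6640 .097 .06 10.4;python3 - <<'E'
from h import *
for n in ('wrist','scene'):
    cv2.imwrite(f'pics/t_{n}.png',r.camera(n))
crop(cv2.imread('pics/t_scene.png'),255,115,405,235,5,'t1.png')
E
```

```text
t 17.47 pos [0.6649 0.0968 0.0581] F [-3.42 -0.48  5.6 ] gap 0.0002
shift cm [ 0.04 -0.09 -0.19] turn deg [-0.06 -0.1   0.09]
```

View pics/t1.png

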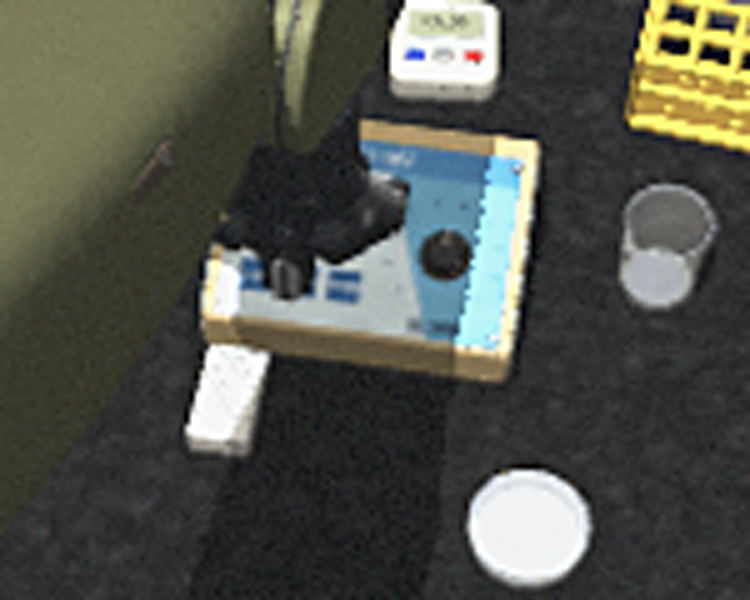

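View pics/t_wrist.png

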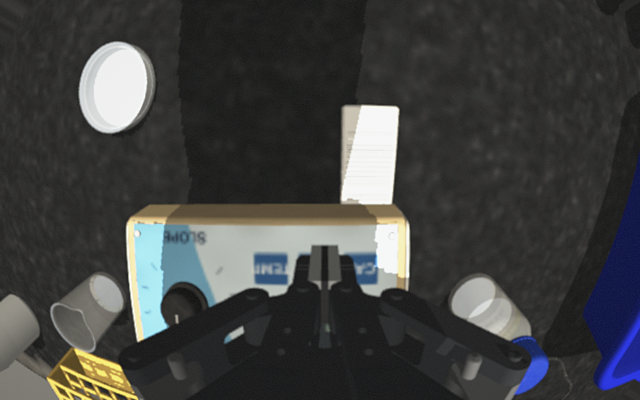

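The fingertip is on the HOLD key at crop (288,280). The meter's outline is unchanged under about 6 to 7 N and the height hasn't moved from 58.1 mm. Releasing now.

Request:
{"op": "send_rows", "data": {"rows": [[0,0,0,0,0,-0.2,255],[0,0,0,0,0,-0.5,255],[0,0,0,0,0,-2,255],[0,0,0,0,0,-3,255],[0,0,0,0,0,-3,255],[0,0,0,0,-2,-3,255],[0,0,0,0,-3,-2,255],[0,0,0,0,-3,0,255],[0,0,0,0,-3,0,255],[0,0,0,0,-3,0,255]]}}

```text
time: 18.4
position: [0.5275, 0.0707, 0.2038]
tool_rot: [[-0.183, 0.983, 0.004], [0.983, 0.183, 0.002], [0.001, 0.004, -1.0]]
force: [-0.2, 0.4, 0.2]
finger_gap: -0.0003
```

Request:
{"op": "send_rows", "data": {"rows": [[0,0,0,3.5,-2,0,255],[0,0,0,3.5,-2,0,255],[0,0,0,3.5,0,0,255],[0,0,0,3.5,0,0,255],[0,0,0,3.5,0,0,255],[0,0,0,0,0,0,255],[0,0,0,0,0,0,255]]}}

```text
time: 18.98
position: [0.4491, 0.2391, 0.2072]
tool_rot: [[-0.176, 0.984, 0.012], [0.984, 0.176, 0.004], [0.002, 0.012, -1.0]]
force: [0.5, 0.3, -0.6]
finger_gap: -0.0004
```

```bash
python3 lat.py;python3 - <<'E'
from h import *
for n in ('top','scene'):
    cv2.imwrite(f'pics/v_{n}.png',r.camera(n))
a=cv2.imread('pics/v_scene.png');crop(a,255,115,405,235,5,'v1.png')
crop(cv2.imread('pics/v_top.png'),220,130,360,250,5,'v2.png')
E
```

```text
18.98 pos [0.4491 0.2391 0.2072] along(mm) of boss -188.5 lat 151.2 F_u,n,z 0.6 0.24 -0.63 yaw 10.15
```

View pics/v1.png

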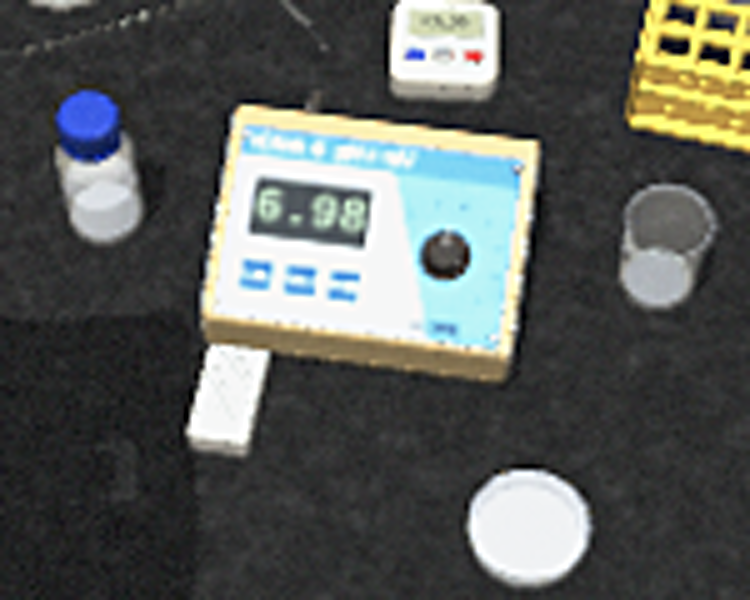

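View pics/v2.png

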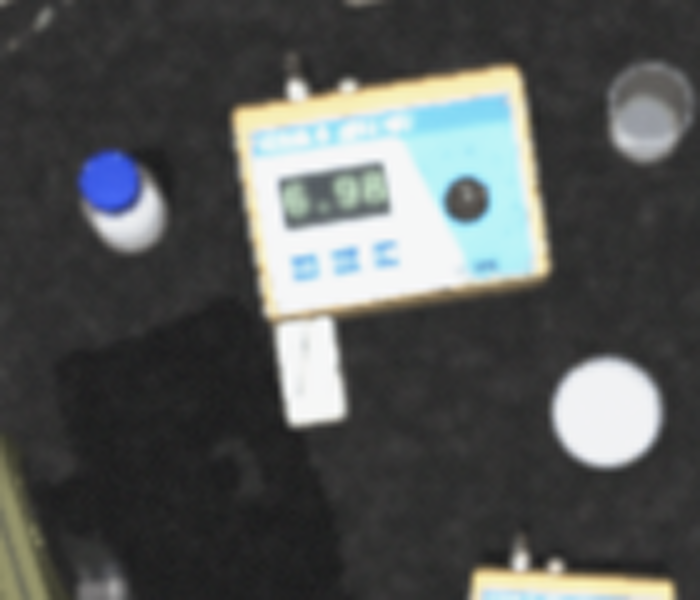

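```bash
python3 -c "
from plant import r
print(r.hand_in())"
```

```text
the job is handed in; nothing more can be done
None
```

The wedge is snug under the bare front left foot, the keypad check is done, and I handed the job in at about 19 s with the arm clear.

- **Wedge:** I nudged it sideways with the fingertips until it lined up with the boss. My first nudges over-rotated it by about 6°, so I squared it with slow pushes near the tip. Then I pushed the tail in. It met the boss about where expected, and the push rose from under 1 N to about 4.5 N over the next 3 to 4 mm.
- **Press test:** I pressed the middle key with about 5 to 7.6 N, more than the 3 to 5 N that makes it dip. The fingertip height stayed at 58.1 mm, so it did not dip.
- **Final pictures:** The meter, bottle, beaker and petri dish look the same as in the first pictures, and the wedge is square under the front left. I did not look again at the tweezers, but the arm never worked near them.
- **Limits of the checks:** Single force readings were noisy by about 1 N. The wedge sits about 1.5 mm to the right of the boss's estimated centre, which is about what the camera calibration can resolve. I judged that the meter stands level from the pictures and the press test only. No check failed.

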